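# Unlock the leather punch and hold it up level

## Task

The hole punch, the tool with the long straight wooden handle, is locked in the sloping tool stand by a steel guard. Wind the stand's crank counter-clockwise (seen from above), between one and one and a half turns, until the guard is fully back against its stop; then draw the punch out of its socket, turn it from its slanting attitude to level and hold it at least 20 cm above the bench so that its cutting end can be looked at. Finish while still holding the punch up, level and still in the gripper; leave the other tool in its socket and the other things where they are.

Things in the scene. Friction and masses are not known exactly. Their poses are not given: they have to be found in the camera images.
- holder: Fixed wooden tool stand, base 130 x 380 x 15 mm. Origin on the bench midway between the two sockets; z up, x away from the robot at yaw 0, y along the base to the crank. Its deck (85 x 200 x 40 mm, top midpoint at z = 70 mm) slopes 35 degrees about y, higher at +x, so tools lean 35 to 37 degrees towards -x. Square 17.5 mm through-holes, square to the deck, at y = -55 and +55 mm.
- crank (a joint): Angle of the crank on top of the gearbox, rad, growing counter-clockwise seen from above; 0 = guard shut, stop at 9.4. At 0 the arm points to -x of the stand. It starts between 0 and 1.5, turns with slight friction (about 1.5 N at the handle) and stays where it is left.
- crank_axis (a point): Point on the crank's vertical axis, at the height of the middle of its handle (150 mm above the bench). Below it stands a grey gearbox, 85 x 85 mm, 110 mm high.
- crank_grip (a point): Middle of the upright black crank handle: a cylinder 18 mm in diameter, standing 45 mm from the axis, free from 122 mm to 174 mm above the bench. It does not spin on its arm: a gripper that grips it firmly has to turn with it.
- guard (a joint): Travel of the steel guard, m, along +y of the stand, 1.95 mm per radian of the crank, stop at 0.018. Its tongues lie over the +y side of the tools' collars and hold the tools down until about 0.014; fully back they are clear.
- punch: Hole punch in either socket: straight round wooden handle 26 mm in diameter from z = 16 to 116 mm; steel neck 16 mm; steel collar 48 mm in diameter, 6 mm thick, resting on the deck; below it a shank 16 mm in diameter, 50 mm long, loose in the socket. 110 to 220 g. Origin: centre of the collar's underside; z along the tool towards the handle's end.
- punch_grip (a point): Middle of the punch's handle, on its axis, 70 mm from the collar's underside.
- punch_tip (a point): Cutting end of the punch, 50 mm below the collar's underside.
- scriber: The other tool in the stand, not wanted: same collar and shank, but a short pear-shaped wooden handle 44 mm wide, ending 66 mm above the collar's underside. Origin and z as for the punch.
- jar: Bystander: jar 64 mm in diameter, 75 mm high, origin under its centre.
- spool: Bystander: thread cone, foot 56 mm in diameter, 88 mm high, origin under its centre.
- block: Bystander: cork block 60 x 45 x 40 mm, origin under its centre.
Mind the look-alikes: they are no part of the job. Leave any purple or red look-alike of the punch alone.

How it is judged:
On the way, in this order (a step that is already met when the one before it is completed fails the run):
1. the crank is wound until the guard is back (crank beyond 8.4 rad) (value of joint crank above 8.4 rad), for 0.1 s.
2. the punch is drawn out of its socket: its cutting end is above the sloping deck (height (world z) of punch_tip above 0.1 m and contact force between punch and the fingers above 1 N), for 0.1 s.
At the end, for the whole second after the job is handed in: Crank beyond 8.4 rad; punch held still in the fingers, level within 15 degrees, collar at least 200 mm and cutting end at least 170 mm above the bench, touching neither stand nor other tool; other tool moved under 20 mm, jar, cone and block under 30 mm (value of joint crank above 8.4 rad and height (world z) of punch above 0.2 m and height (world z) of punch_tip above 0.17 m and angle between punch's own z axis and vertical between 1.31 and 1.83 rad and linear speed of punch below 0.03 m/s and angular speed of punch below 0.2 rad/s and contact force between punch and the fingers above 1 N and contact force between punch and holder below 0.1 N and contact force between punch and scriber below 0.1 N and distance of scriber from where it was at the start of the episode below 0.02 m and distance of each of jar, spool, block from where it was at the start of the episode below 0.03 m); the arm keeps its last pose, push and grip.
It fails at once if the other tool is pulled from its socket or a bystander is knocked away (distance of scriber from where it was at the start of the episode above 0.03 m or distance of any of jar, spool, block from where it was at the start of the episode above 0.05 m).
It also fails if it takes over 72 s, if anything falls off the work surface, if the arm or the gripper's body presses on something with over 40 N, if the wrist force passes 120 N, or if a joint passes its speed limit or range.

## Robot

A 6-joint arm with a two-finger parallel gripper is mounted at the origin on the work surface. World frame = base frame: x ahead of the robot, y to its left, z up, the work surface at z = 0. Lengths are in m, angles in rad, forces in N, time in s.
With the tool pointing down it reaches from about 0.325 to 1 m from the base axis. Payload 5.1 kg.
Tool frame: the origin (TCP) lies at the very end of the fingers, on their centre line; the grasp point (between the pads) lies 19 mm behind it; z points along the fingers, y is the line along which they close (so a half turn about z gives the same grasp; the last joint's range is limited). The gripper opens to 85 mm and grips with 20 to 120 N. Pads are 22 mm wide; open, the fingers measure 114 mm over their backs; the gripper's body (76 mm by 85 mm) begins 54 mm behind the grasp point. The pads swing forward as they close: fully open they stand 13 mm farther back than shut.
Start: joints at [-1.275, 0.124, 1.65, -0, 1.367, -0.083], TCP at [0.24, -0.604, 0.231] pointing down, gripper open.
Joint ranges: [-2.61, 2.61], [-1.02, 2.33], [0.03, 2.71], [-1.35, 4.49], [0.32, 2.68], [-2.91, 2.91]. Speed limits (rad/s): [2.57, 2.57, 3.14, 3.14, 3.14, 3.14].

## Interface

Orientations are given as [roll, pitch, yaw] about the fixed x, y, z axes, in that order (R = Rz(yaw) Ry(pitch) Rx(roll)).
In Python, from rig import get_state, viewer, ctrl, finder gives the robot as it stands. The module is installed in compiled form; this text tells all that it offers.
- The arm moves only by the tool move_arm, never from a script. Its argument "motion" is one flat list of numbers, 7 for each row, row after row: the shift along the tool's x, y, z in mm, then the turn, a rotation vector about the tool's x, y, z in rad, then the gripper's target within -1 to 1 (fully open at 1, half-way at 0, shut at -1). A call has 1 to 10 rows; each row shifts and turns the commanded pose from where the row before left it, along the tool's axes as they then stand; what a row does not reach is not made up. A row lasts 1/8 s, in which the tool goes at most 62.5 mm and 10.7 degrees, less where a joint would pass 70% of its speed; a pose out of reach is approached as far as the arm can. A call with a gripper value outside its range is refused whole. The fingers move at their own pace and stop on an object; "newtons" is the grip in N (left out, the last holds). Time passes only in rows, so rows that do not move let the fingers close. It gives the time, the measured TCP pose, the force, the opening and the grip force at its end, in the units of the state.
- get_state(): the state, without advancing time (a new reading comes with each control period).
- viewer.grab_frame(name): name is "scene" or "top" or "wrist"; returns a dict with "image" (384x512x3 uint8, red, green, blue), "depth" (384x512 float32, m along the optical axis (not along the pixel's ray), 0 where there is no reading), "fov_y" (degrees; the focal length in pixels is half the picture's height over the tangent of half this angle, whatever the lens; pixels are square), "cx", "cy" (the principal point, pixels), "dist" ([k1, k2, p1, p2, k3] as OpenCV has them; the pictures are not rectified), "R" (3x3) and "t" (3): a world point X has camera coordinates R X + t. Camera axes: x right, y down, z forward; pixel columns grow to the right and rows downward; lengths in m; the calibration is good to about 2 mm. A picture is of the moment at which its call begins.
- ctrl.job_done(): hands the job in; it is judged then, once.
Trained networks look in the newest picture that a camera, given by its name, has taken for a name from the list of things; names that differ only in an ending like _2 or _b are one class to them, and where a whole thing is asked for, a point or a joint stands for the part that bears it (a point fixed in the world has none). Each returns a list of dicts, best first, with "confidence" (0 to 1); they miss things now and then, are a little off and sometimes report something else, mostly with a low value. They report only what shows in the picture. A call takes as long as a camera call. They do not tell look-alikes from the thing itself.
- finder.recognise(label, camera): "position" ([column, row] in pixels, amid what is visible of it).
- finder.mark_of(label, camera): "position" ([column, row] in pixels: a listed point, or the origin of a listed thing).
The state is a dict: "clock": time; "joint_positions": joint angles; "dq": joint speeds; "tau": joint torques, N m; "position": TCP position; "tcp_rot": TCP orientation; "contact_force": force on the tool from outside, world axes, zero at the start; "moment": the same for the moment, N m; "gripper_width": finger opening in m; "grasp_force": force on a finger pad.
Only numpy, scipy, OpenCV 4.12 (cv2) and the standard library are available. Lean on these libraries where they do the work, as an engineer would, in place of code of your own. Each camera call takes 0.05 s, during which the arm holds its last target. There are 200 camera calls.

## Working session

There is one attempt and no reset: what is moved stays moved. The work goes in short steps, Python scripts to look and compute and a tool call to move; the robot and the scene stay as the last step left them, time stands still between calls to the robot, and variables do not carry over. Pictures are saved under pics/ and viewed, at most 10 in all, crops included, and the job is handed in when it is done.

Besides the shell and the picture viewer there is one more tool, called after ">>>" as name(argument=value, ...) on one line, values as JSON. move_arm: Moves the arm, as the interface text tells. Its arguments: {"type":"object","properties":{"motion":{"type":"array"},"newtons":{"type":"number"}},"required":["motion"]}

```bash
mkdir -p pics
cat > h.py <<'E'
import numpy as np, cv2
from rig import get_state, viewer, ctrl, finder
from scipy.spatial.transform import Rotation as Ro
def cam(n):
    f=viewer.grab_frame(n); h=f["image"].shape[0]
    fl=h/2/np.tan(np.radians(f["fov_y"])/2)
    f["K"]=np.array([[fl,0,f["cx"]],[0,fl,f["cy"]],[0,0,1.]]); f["R"]=np.array(f["R"]);f["t"]=np.array(f["t"]);f["dist"]=np.array(f["dist"],float)
    return f
def ray(f,p):
    u=cv2.undistortPoints(np.array([[p]],float),f["K"],f["dist"])[0,0]
    return -f["R"].T@f["t"], f["R"].T@np.array([u[0],u[1],1])
def atdepth(f,p):
    c,d=ray(f,p); x,y=int(round(p[0])),int(round(p[1]))
    w=f["depth"][max(y-1,0):y+2,max(x-1,0):x+2]; w=w[w>0]
    return c+d*np.median(w) if len(w) else None
def atz(f,p,z):
    c,d=ray(f,p); return c+d*(z-c[2])/d[2]
def tri(fs,ps):
    A=np.zeros((3,3));b=np.zeros(3)
    for f,p in zip(fs,ps):
        c,d=ray(f,p); d=d/np.linalg.norm(d); M=np.eye(3)-np.outer(d,d);A+=M;b+=M@c
    return np.linalg.solve(A,b)
def proj(f,X):
    return cv2.projectPoints(np.array([X],float),cv2.Rodrigues(f["R"])[0],f["t"],f["K"],f["dist"])[0][0,0]
def save(f,n): cv2.imwrite("pics/"+n,f["image"][:,:,::-1])
E
python3 - <<'E'
from h import *
np.set_printoptions(precision=3,suppress=True)
fs={}
for n in("scene","top"):
    f=fs[n]=cam(n); print(n,-f["R"].T@f["t"],f["fov_y"])
    for l in("holder","crank_axis","crank_grip","punch","punch_grip","scriber","jar","spool","block"):
        for r in finder.mark_of(l,n)[:3]:
            print(l,np.round(r["position"]),round(r["confidence"],2),atdepth(f,r["position"]))
cv2.imwrite("pics/a.png",cv2.resize(np.vstack([fs["scene"]["image"],fs["top"]["image"]])[:,:,::-1],(400,600)) if 0 else np.hstack([fs["scene"]["image"],fs["top"]["image"]])[:,:,::-1][:, :]) if 0 else None
save(fs["scene"],"s1.png");save(fs["top"],"t1.png")
s=get_state();print(s)
E
```

```text
scene [1.546 0.779 0.943] 42.90034914715087
holder [259. 221.] 0.89 [ 0.535 -0.006  0.017]
crank_axis [321. 195.] 0.75 [0.438 0.158 0.135]
crank_grip [323. 190.] 0.62 [0.438 0.163 0.155]
punch [277. 210.] 0.87 [0.531 0.061 0.088]
punch [223. 177.] 0.84 [ 0.414 -0.273  0.024]
punch [383. 220.] 0.64 [0.294 0.311 0.032]
punch_grip [269. 270.] 0.9 [0.714 0.171 0.031]
punch_grip [367. 208.] 0.89 [0.264 0.239 0.031]
punch_grip [241. 170.] 0.67 [ 0.336 -0.253  0.025]
scriber [249. 196.] 0.72 [ 0.52  -0.06   0.084]
jar [153. 190.] 0.6 [ 0.629 -0.411  0.018]
spool [382. 281.] 0.75 [0.541 0.434 0.017]
block [321. 300.] 0.9 [0.712 0.343 0.022]
block [246. 196.] 0.55 [ 0.531 -0.064  0.088]
top [0.338 0.008 1.397] 51.87121636282521
holder [260. 198.] 0.66 [ 0.508 -0.01   0.075]
crank_axis [200. 209.] 0.88 [0.467 0.185 0.128]
crank_axis [373. 175.] 0.39 [ 0.592 -0.407  0.047]
crank_grip [205. 222.] 0.71 [0.424 0.161 0.171]
punch [243. 204.] 0.59 [0.489 0.046 0.083]
punch [166. 265.] 0.58 [0.287 0.311 0.035]
punch [196. 140.] 0.55 [0.723 0.215 0.04 ]
punch_grip [246. 214.] 0.76 [0.449 0.036 0.146]
punch_grip [330. 251.] 0.76 [ 0.331 -0.25   0.027]
punch_grip [244. 204.] 0.75 [0.488 0.043 0.092]
scriber [277. 195.] 0.76 [ 0.518 -0.067  0.083]
scriber [205. 223.] 0.48 [0.422 0.163 0.154]
jar [377. 173.] 0.86 [ 0.594 -0.412  0.073]
spool [138. 195.] 0.67 [0.528 0.411 0.04 ]
block [158. 152.] 0.85 [0.681 0.345 0.043]
{'clock': 1.0, 'joint_positions': array([-1.275,  0.124,  1.65 , -0.   ,  1.367, -0.083]), 'dq': array([ 0.   , -0.001,  0.001,  0.001,  0.   ,  0.001]), 'tau': array([ -0.001, -42.361, -36.577,  -0.   ,   0.   ,   0.   ]), 'position': array([ 0.24 , -0.604,  0.231]), 'tcp_rot': array([3.142, 0.   , 0.379]), 'contact_force': array([0.728, 0.392, 0.271]), 'moment': array([ 0.002, -0.014, -0.026]), 'grasp_force': 0.0, 'gripper_width': 0.08540491569412455}
```

View pics/s1.png

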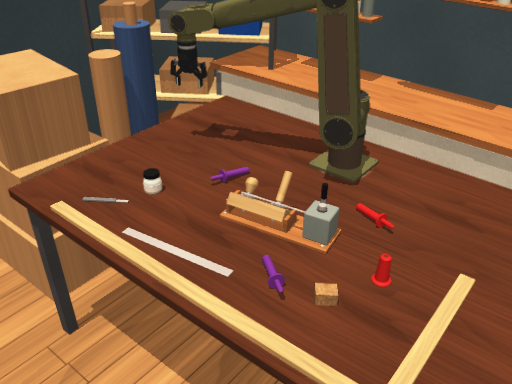

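View pics/t1.png

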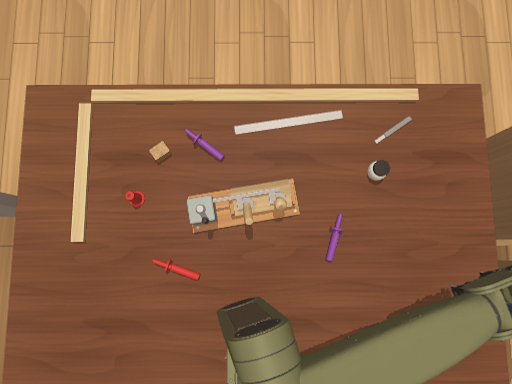

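Run:
```python
from h import *
np.set_printoptions(precision=3,suppress=True)
S=cam("scene");T=cam("top")
def m(l,n):return [r["position"] for r in finder.mark_of(l,n)]
for l in("crank_grip","crank_axis","punch","punch_grip","punch_tip","scriber","holder"):
    for a in m(l,"scene")[:3]:
        for b in m(l,"top")[:3]:
            X=tri([S,T],[a,b]); e=np.linalg.norm(proj(S,X)-a)+np.linalg.norm(proj(T,X)-b)
            if e<8: print(l,np.round(a),np.round(b),X,round(e,1))
# deck/gearbox cloud from top
d=T["depth"]; P=[]
for y in range(170,240):
    for x in range(180,305):
        if d[y,x]>0:
            P.append(atdepth(T,(x,y)))
P=np.array(P); 
g=P[(abs(P[:,2]-0.110)<0.006)&(P[:,1]>0.09)]; print("gear",len(g),g[:,:2].mean(0),cv2.minAreaRect((g[:,:2]*1000).astype(np.float32)))
b=P[(P[:,2]>0.010)]; print("all",cv2.minAreaRect((b[:,:2]*1000).astype(np.float32)))
b=P[abs(P[:,2]-0.015)<0.006]; print("base",cv2.minAreaRect((b[:,:2]*1000).astype(np.float32)))
c1=cv2.resize(T["image"][165:245,175:310],None,fx=4.4,fy=4.4,interpolation=cv2.INTER_CUBIC)
cv2.imwrite("pics/c1.png",c1[:,:,::-1])
c2=cv2.resize(S["image"][165:255,210:350],None,fx=5,fy=5,interpolation=cv2.INTER_CUBIC)
cv2.imwrite("pics/c2.png",c2[:,:,::-1])
```

```text
crank_grip [325. 190.] [203. 221.] [0.429 0.167 0.154] 2.4
crank_axis [322. 200.] [197. 208.] [0.471 0.186 0.147] 3.2
punch [275. 283.] [196. 136.] [0.743 0.215 0.026] 0.2
punch [382. 223.] [166. 265.] [0.289 0.312 0.017] 1.0
punch [276. 210.] [196. 136.] [0.689 0.179 0.223] 5.6
punch_grip [270. 269.] [250. 213.] [ 0.489  0.02  -0.207] 4.5
punch_grip [366. 211.] [188. 272.] [0.264 0.237 0.017] 0.7
punch_grip [236. 173.] [331. 248.] [ 0.344 -0.263  0.012] 2.9
punch_tip [207. 175.] [336. 212.] [ 0.471 -0.281  0.052] 6.7
punch_tip [389. 230.] [152. 263.] [0.301 0.352 0.016] 7.7
scriber [249. 194.] [276. 198.] [ 0.51  -0.067  0.08 ] 1.8
holder [256. 221.] [259. 196.] [ 0.529 -0.014  0.007] 4.1
gear 542 [0.472 0.185] ((467.1136474609375, 171.2437286376953), (93.66159057617188, 110.66380310058594), 9.252594947814941)
all ((485.1778259277344, 47.19166564941406), (142.35293579101562, 383.5267333984375), 8.513684272766113)
base ((492.0883483886719, 48.11949157714844), (130.26890563964844, 382.2101745605469), 9.324305534362793)
```

View pics/c1.png

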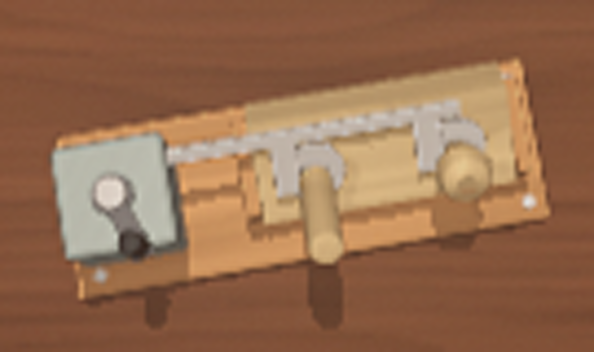

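View pics/c2.png

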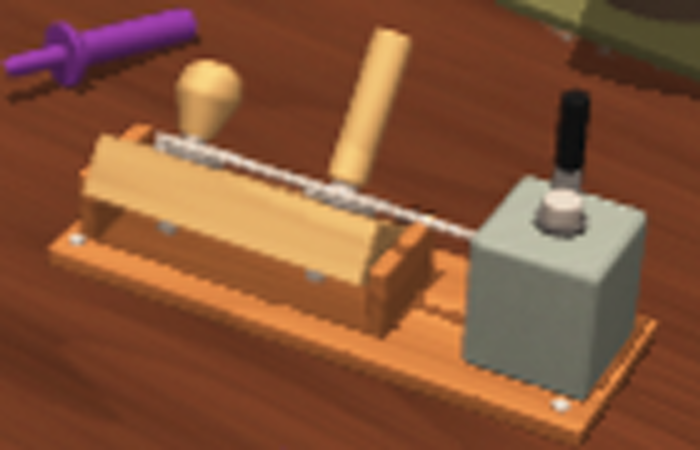

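The long straight-handled wooden tool at top (246,214) / scene (285,190) is the punch. The pear-handled tool at top (280,203) is the scriber. The two purple tools (top (205,145) and (335,238)) and the red one (175,270) lie loose on the bench and are look-alikes. The crops confirm this. The crank handle is at top (205,222).

>>> move_arm(motion=[33,-46,0,0,0,0,0.1,33,-46,0,0,0,0,0.1,33,-46,0,0,0,0,0.1,33,-46,0,0,0,0,0.1,33,-46,0,0,0,0,0.1,33,-46,0,0,0,0,0.1,33,-46,0,0,0,0,0.1,33,-46,0,0,0,0,0.1,33,-46,0,0,0,0,0.1,33,-46,0,0,0,0,0.1], newtons=30)

```text
clock: 3.45
position: [0.377, -0.0528, 0.2318]
tcp_rot: [3.14, -0.002, 0.378]
contact_force: [0.5, 0.2, -0.5]
gripper_width: 0.0469
grasp_force: 0.0
```

>>> move_arm(motion=[33,-46,0,0,0,0,0.1,33,-46,0,0,0,0,0.1,33,-46,0,0,0,0,0.1,0,0,0,0,0,0.15,0.1,0,0,0,0,0,0.13,0.1,0,0,0,0,0,0,0.1])

```text
clock: 4.2
position: [0.4178, 0.1106, 0.2314]
tcp_rot: [3.142, -0.0, 0.101]
contact_force: [-0.5, 0.2, -0.2]
gripper_width: 0.0467
grasp_force: 0.0
```

```bash
cat >> h.py <<'E'
np.set_printoptions(precision=3,suppress=True)
def delta(pos,rpy):
    s=get_state();R=Ro.from_euler("xyz",s["tcp_rot"])
    print("pos",s["position"],s["tcp_rot"],"q",s["joint_positions"],"w",s["gripper_width"],"F",s["contact_force"],"t",s["clock"])
    print("shift mm (now)",R.inv().apply(np.array(pos)-s["position"])*1000,"rotvec",(R.inv()*Ro.from_euler("xyz",rpy)).as_rotvec())
E
python3 - <<'E'
from h import *
delta([.429,.167,.231],[np.pi,0,.12])
f=cam("wrist");save(f,"w1.png")
for l in("crank_grip","crank_axis"):
    for r in finder.mark_of(l,"wrist")[:2]: print(l,r,atz(f,r["position"],.15),atdepth(f,r["position"]))
E
```

```text
pos [0.418 0.111 0.231] [ 3.142 -0.     0.101] q [ 0.134 -0.387  2.111 -0.     1.418  1.604] w 0.046735003794369116 F [-0.542  0.179 -0.208] t 4.2
shift mm (now) [ 16.878 -54.99    0.414] rotvec [ 0.    -0.    -0.019]
crank_grip {'position': [179.7, 174.7], 'confidence': 0.71} [0.428 0.163 0.15 ] [0.435 0.158 0.174]
crank_axis {'position': [151.7, 115.0], 'confidence': 0.95} [0.469 0.184 0.15 ] [0.467 0.191 0.128]
```

View pics/w1.png

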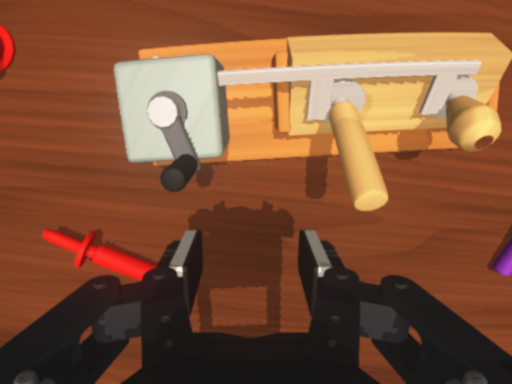

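The wrist view shows the crank handle at (178,173) and the hub at (162,111), which matches the earlier measurement. The way down is clear.

>>> move_arm(motion=[17,-52,0,0,0,0,0.1,0,0,35,0,0,0,0.1,0,0,35,0,0,0,0,0.1,0,0,28,0,0,0,0.1,0,0,0,0,0,0,-0.32,0,0,0,0,0,0,-0.32,0,0,0,0,0,0,-0.32])

```text
invalid input
```

Run:
```python
from h import *
delta([.430,.164,.133],[np.pi,0,.1])
f=cam("wrist")
save(f,"w2.png")
# arc row in tool axes
s=get_state(); ax=np.array([.470,.185]); v=s["position"][:2]-ax; print("r",np.linalg.norm(v),"crank",np.arctan2(v[1],v[0])%(2*np.pi)-np.pi-.163)
y=s["tcp_rot"][2]; phi=np.pi+.163+.32; r=.045
p=lambda a:ax+r*np.array([np.cos(a),np.sin(a)])
d=(p(phi+.18)-p(phi))*1000; c,sn=np.cos(y),np.sin(y); print("row",c*d[0]+sn*d[1], sn*d[0]-c*d[1])
```

```text
pos [0.418 0.11  0.231] [-3.142 -0.     0.1  ] q [ 0.133 -0.387  2.111  0.     1.418  1.604] w 0.04707218449877936 F [ 0.512 -0.563  1.718] t 4.35
shift mm (now) [ 17.5   -52.364  98.407] rotvec [-0. -0.  0.]
r 0.09129266851109791 crank 0.7992392619750703
row 3.6885682217462805 7.19913249507411
```

View pics/w2.png

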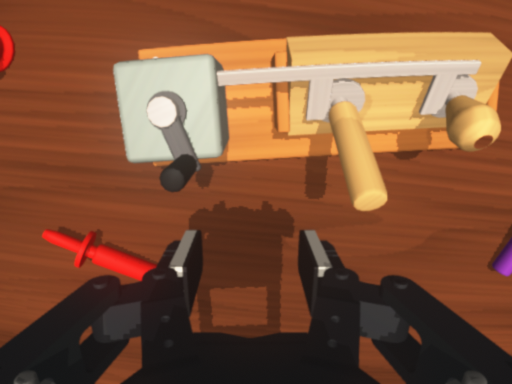

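The call was refused because one row had eight numbers, so the picture is unchanged. I'll send it again.

>>> move_arm(motion=[17,-52,0,0,0,0,0.1,0,0,35,0,0,0,0.1,0,0,35,0,0,0,0.1,0,0,28,0,0,0,0.1,0,0,0,0,0,0,-0.32,0,0,0,0,0,0,-0.32,0,0,0,0,0,0,-0.32])

```text
clock: 5.28
position: [0.4308, 0.1639, 0.1352]
tcp_rot: [-3.141, -0.003, 0.099]
contact_force: [0.4, -0.6, -0.0]
gripper_width: 0.0289
grasp_force: 0.0
```

Run:
```python
from h import *
delta([.430,.164,.133],[np.pi,0,.1])
f=cam("wrist")
save(f,"w3.png")
```

```text
pos [0.431 0.164 0.135] [-3.141 -0.003  0.099] q [ 0.247 -0.23   2.156  0.     1.212  1.719] w 0.02891517439499508 F [ 0.389 -0.628 -0.03 ] t 5.275
shift mm (now) [-0.782 -0.133  2.247] rotvec [-0.001 -0.003 -0.001]
```

View pics/w3.png

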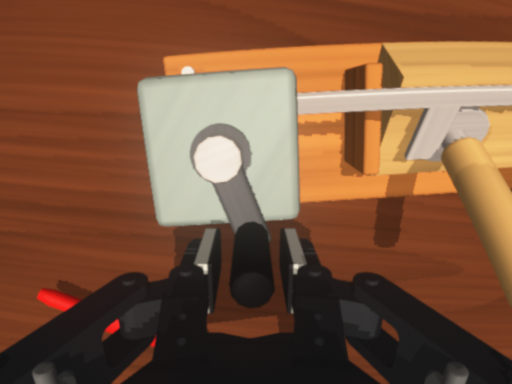

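The handle at (250,260) stands between the pads. Next is the arc, turning the tool with the crank.

>>> move_arm(motion=[3.7,7.2,0,0,0,-0.18,-0.32,3.7,7.2,0,0,0,-0.18,-0.32,3.7,7.2,0,0,0,-0.18,-0.32,3.7,7.2,0,0,0,-0.18,-0.32,3.7,7.2,0,0,0,-0.18,-0.32])

```text
clock: 5.95
position: [0.4613, 0.1405, 0.1344]
tcp_rot: [-3.141, -0.001, 1.005]
contact_force: [-3.1, 0.8, 1.2]
gripper_width: 0.0291
grasp_force: 1.0
```

```bash
cat >> h.py <<'E'
def cr():
    s=get_state(); ax=np.array([.470,.185]); v=s["position"][:2]-ax
    print("r",np.linalg.norm(v),"cmdcrank",(np.arctan2(v[1],v[0])-np.pi-.163)%(2*np.pi),"q6",s["joint_positions"][5],"yaw",s["tcp_rot"],"z",s["position"][2],"F",s["contact_force"],s["clock"])
E
python3 -c "
from h import *
cr()"
```

```text
r 0.04532757952303661 cmdcrank 1.2143167707224833 q6 0.7499119546751382 yaw [-3.141 -0.001  1.005] z 0.13435490695263233 F [-3.071  0.799  1.228] 5.95
```

>>> move_arm(motion=[3.7,7.2,0,0,0,-0.18,-0.32,3.7,7.2,0,0,0,-0.18,-0.32,3.7,7.2,0,0,0,-0.18,-0.32,3.7,7.2,0,0,0,-0.18,-0.32,3.7,7.2,0,0,0,-0.18,-0.32,3.7,7.2,0,0,0,-0.18,-0.32,3.7,7.2,0,0,0,-0.18,-0.32,3.7,7.2,0,0,0,-0.18,-0.32,3.7,7.2,0,0,0,-0.18,-0.32,3.7,7.2,0,0,0,-0.18,-0.32])

```text
clock: 7.2
position: [0.5147, 0.1864, 0.1342]
tcp_rot: [-3.141, 0.001, 2.805]
contact_force: [-1.6, -1.6, 0.2]
gripper_width: 0.0289
grasp_force: 1.1
```

>>> move_arm(motion=[3.7,7.2,0,0,0,-0.18,-0.32,3.7,7.2,0,0,0,-0.18,-0.32,3.7,7.2,0,0,0,-0.18,-0.32,3.7,7.2,0,0,0,-0.18,-0.32,3.7,7.2,0,0,0,-0.18,-0.32,3.7,7.2,0,0,0,-0.18,-0.32,3.7,7.2,0,0,0,-0.18,-0.32,3.7,7.2,0,0,0,-0.18,-0.32,3.7,7.2,0,0,0,-0.18,-0.32])

```text
clock: 8.32
position: [0.466, 0.2293, 0.1343]
tcp_rot: [-3.139, 0.0, -1.858]
contact_force: [0.7, -1.8, -0.0]
gripper_width: 0.029
grasp_force: 1.1
```

```bash
python3 -c "
from h import *
cr()
f=cam('top')
for r in finder.mark_of('crank_grip','top')[:2]: print(r)
"
```

```text
r 0.04448216655374682 cmdcrank 4.64003122117327 q6 -2.4990916159173606 yaw [-3.139  0.    -1.858] z 0.1342912001962338 F [ 0.715 -1.837 -0.022] 8.325
{'position': [185.1, 207.3], 'confidence': 0.5}
```

>>> move_arm(motion=[3.7,7.2,0,0,0,-0.18,-0.32,0,0,0,0,0,0,0.1,0,0,0,0,0,0,0.1,0,0,-35,0,0,0,0.1,0,0,-35,0,0,0,0.1,0,0,0,0,0,0.18,0.1,0,0,0,0,0,0.18,0.1,0,0,0,0,0,0.18,0.1,0,0,0,0,0,0.18,0.1,0,0,0,0,0,0.18,0.1])

```text
clock: 9.68
position: [0.4577, 0.2282, 0.2034]
tcp_rot: [3.141, 0.0, -2.593]
contact_force: [0.7, 0.1, 0.3]
gripper_width: 0.0469
grasp_force: 0.0
```

>>> move_arm(motion=[0,0,0,0,0,0.18,0.1,0,0,0,0,0,0.18,0.1,0,0,0,0,0,0.18,0.1,0,0,0,0,0,0.18,0.1,0,0,0,0,0,0.18,0.1,0,0,0,0,0,0.18,0.1,0,0,0,0,0,0.18,0.1,0,0,0,0,0,0.18,0.1,0,0,0,0,0,0.18,0.1,0,0,0,0,0,0.18,0.1])

```text
clock: 10.92
position: [0.4577, 0.2282, 0.2034]
tcp_rot: [3.141, -0.0, 1.89]
contact_force: [0.0, 0.5, -0.2]
gripper_width: 0.0469
grasp_force: 0.0
```

>>> move_arm(motion=[0,0,0,0,0,0.18,0.1,0,0,0,0,0,0.18,0.1,0,0,0,0,0,0.18,0.1,0,0,0,0,0,0.18,0.1,0,0,0,0,0,0.18,0.1,0,0,0,0,0,0.18,0.1,0,0,0,0,0,0.18,0.1,0,0,0,0,0,0.18,0.1,0,0,0,0,0,0.18,0.1,0,0,0,0,0,0.18,0.1])

```text
clock: 12.18
position: [0.4576, 0.2282, 0.2034]
tcp_rot: [-3.141, 0.0, 0.09]
contact_force: [0.3, 0.0, -0.5]
gripper_width: 0.0471
grasp_force: 0.0
```

Run:
```python
from h import *
cr(); s=get_state()
f=cam("wrist")
for l in("crank_grip","crank_axis"):
    for r in finder.mark_of(l,"wrist")[:2]: print(l,r,atz(f,r["position"],.15))
ax=np.array([.470,.185]);h=lambda c:ax+.045*np.array([np.cos(np.pi+.163+c),np.sin(np.pi+.163+c)])
print("handle expected",h(4.70)); delta([*h(4.72),.134],[np.pi,0,s["tcp_rot"][2]])
```

```text
r 0.04493655585724261 cmdcrank 4.828190619466204 q6 1.838363135037319 yaw [-3.141  0.     0.09 ] z 0.2033960356951086 F [ 0.348  0.027 -0.545] 12.175
crank_grip {'position': [251.0, 200.7], 'confidence': 0.89} [0.463 0.228 0.15 ]
crank_axis {'position': [320.4, 193.8], 'confidence': 0.64} [0.472 0.183 0.15 ]
handle expected [0.463 0.229]
pos [0.458 0.228 0.203] [-3.141 -0.     0.1  ] q [ 0.357 -0.169  1.985  0.     1.325  1.828] w 0.04702014096774571 F [-0.273  0.255 -0.364] t 12.325
shift mm (now) [ 4.838 -0.71  69.416] rotvec [-0.   -0.    0.01]
```

>>> move_arm(motion=[0,0,0,0,0,0.18,0.1,0,0,0,0,0,0.18,0.1,0,0,0,0,0,0.18,0.1,0,0,0,0,0,0.18,0.1,0,0,0,0,0,0.18,0.1,3.4,-3.6,35,0,0,0,0.1,0,0,34,0,0,0,0.1,0,0,0,0,0,0,-0.32,0,0,0,0,0,0,-0.32,0,0,0,0,0,0,-0.32])

```text
clock: 13.58
position: [0.4636, 0.2286, 0.1365]
tcp_rot: [-3.138, -0.001, -0.801]
contact_force: [-0.4, -0.3, 0.4]
gripper_width: 0.0289
grasp_force: 0.0
```

Run:
```python
from h import *
cr(); s=get_state(); ax=np.array([.470,.185])
v=s["position"][:2]-ax; phi=np.arctan2(v[1],v[0]); y=s["tcp_rot"][2]; r=.045
p=lambda a:r*np.array([np.cos(a),np.sin(a)])
d=(p(phi+.18)-p(phi))*1000; c,sn=np.cos(y),np.sin(y); print("row",c*d[0]+sn*d[1], sn*d[0]-c*d[1],s["gripper_width"],s["grasp_force"])
```

```text
r 0.04410554227219971 cmdcrank 4.695938826480138 q6 2.7259051359972384 yaw [-3.138 -0.001 -0.801] z 0.13645904444447787 F [-0.422 -0.35   0.38 ] 13.575
row -4.11327650919658 6.965199248190954 0.02891456607528375 0.0
```

>>> move_arm(motion=[-4.1,7,0,0,0,-0.18,-0.32,-4.1,7,0,0,0,-0.18,-0.32,-4.1,7,0,0,0,-0.18,-0.32,-4.1,7,0,0,0,-0.18,-0.32,-4.1,7,0,0,0,-0.18,-0.32,-4.1,7,0,0,0,-0.18,-0.32,-4.1,7,0,0,0,-0.18,-0.32,-4.1,7,0,0,0,-0.18,-0.32,-4.1,7,0,0,0,-0.18,-0.32,-4.1,7,0,0,0,-0.18,-0.32])

```text
clock: 14.82
position: [0.4277, 0.1673, 0.1363]
tcp_rot: [3.141, -0.003, 1.005]
contact_force: [-1.2, 1.5, 0.6]
gripper_width: 0.0294
grasp_force: 0.8
```

>>> move_arm(motion=[-4.1,7,0,0,0,-0.18,-0.32,-4.1,7,0,0,0,-0.18,-0.32,-4.1,7,0,0,0,-0.18,-0.32,-4.1,7,0,0,0,-0.18,-0.32,-4.1,7,0,0,0,-0.18,-0.32,-4.1,7,0,0,0,-0.18,-0.32,-4.1,7,0,0,0,-0.18,-0.32,-4.1,7,0,0,0,-0.18,-0.32,-4.1,7,0,0,0,-0.18,-0.32,-4.1,7,0,0,0,-0.18,-0.32])

```text
clock: 16.08
position: [0.4959, 0.1457, 0.1361]
tcp_rot: [-3.141, 0.003, 2.805]
contact_force: [-1.1, -2.6, 0.2]
gripper_width: 0.0288
grasp_force: 1.6
```

```bash
python3 -c "
from h import *
cr()"
```

```text
r 0.04706051108791192 cmdcrank 1.9910841217307498 q6 -1.0503990519542705 yaw [-3.141  0.003  2.805] z 0.13610505605505144 F [-1.074 -2.554  0.231] 16.075
```

>>> move_arm(motion=[-4.1,7,0,0,0,-0.18,-0.32,-4.1,7,0,0,0,-0.18,-0.32,-4.1,7,0,0,0,-0.18,-0.32,-4.1,7,0,0,0,-0.18,-0.32,-4.1,7,0,0,0,-0.18,-0.32,0,0,0,0,0,0,-0.32])

```text
clock: 16.82
position: [0.5161, 0.1808, 0.1362]
tcp_rot: [-3.139, 0.005, -2.585]
contact_force: [4.9, -2.2, -0.1]
gripper_width: 0.0292
grasp_force: 1.9
```

```bash
python3 -c "
from h import *
cr()"
```

```text
r 0.04631953276847861 cmdcrank 2.8875936160018214 q6 -1.8875372735257863 yaw [-3.139  0.005 -2.585] z 0.1362410645730182 F [ 4.949 -2.25  -0.099] 16.825
```

>>> move_arm(motion=[-3.4,5.8,0,0,0,-0.15,-0.32,0,0,0,0,0,0,-0.32])

```text
clock: 17.08
position: [0.5159, 0.1875, 0.1363]
tcp_rot: [-3.139, 0.004, -2.436]
contact_force: [4.8, -0.8, -0.8]
gripper_width: 0.0292
grasp_force: 1.9
```

>>> move_arm(motion=[0,0,0,0,0,0,0.1,0,0,0,0,0,0,0.1,0,0,-40,0,0,0,0.1,0,0,-40,0,0,0,0.1,0,0,-40,0,0,0,0.1,0,0,0,0,0,0,0.1])

```text
clock: 17.82
position: [0.5157, 0.188, 0.2591]
tcp_rot: [-3.138, 0.007, -2.435]
contact_force: [0.5, 0.4, 0.4]
gripper_width: 0.0469
grasp_force: 0.0
```

Run:
```python
from h import *
cr()
ax=np.array([.470,.185])
for n in("wrist","top"):
    f=cam(n)
    for l in("crank_grip","crank_axis","punch_grip","punch"):
        for r in finder.mark_of(l,n)[:1]:
            X=atz(f,r["position"],{"crank_grip":.15,"crank_axis":.15,"punch_grip":.127,"punch":.07}[l]); v=X[:2]-ax
            print(n,l,r["position"],r["confidence"],X,(np.arctan2(v[1],v[0])-np.pi-.163)%(2*np.pi)+2*np.pi)
    save(f,n+"5.png")
```

```text
r 0.045771920622934816 cmdcrank 3.0445575195982717 q6 -2.02572826651018 yaw [-3.138  0.007 -2.435] z 0.25913931996328404 F [0.478 0.394 0.385] 17.825
wrist crank_grip [240.2, 179.1] 0.87 [0.518 0.179 0.15 ] 9.132782374307396
wrist crank_axis [283.7, 138.5] 0.81 [0.47  0.184 0.15 ] 7.810340115501531
wrist punch_grip [148.2, 239.4] 0.98 [0.627 0.153 0.127] 9.06325644785567
wrist punch [144.5, 51.1] 0.82 [0.497 0.034 0.07 ] 7.870479687116649
top crank_grip [375.6, 172.8] 0.25 [ 0.579 -0.384  0.15 ] 7.8805328887131285
top crank_axis [197.9, 211.9] 0.72 [0.457 0.187 0.15 ] 12.244965427594174
top punch_grip [328.5, 248.4] 0.88 [ 0.339 -0.227  0.127] 7.383193961451957
top punch [198.4, 135.4] 0.87 [0.73  0.201 0.07 ] 9.321824493540673
```

The crank is at about 9.13 rad, against the stop. Next I go above the punch handle.

>>> move_arm(motion=[50,-24.5,0,0,0,0,0.3,50,-24.5,0,0,0,0,0.3,50,-24.5,0,0,0,0,0.3,0,0,0,0,0,0.18,0.3,0,0,0,0,0,0.18,0.3,0,0,0,0,0,0.18,0.3,0,0,0,0,0,0,0.3])

```text
clock: 19.2
position: [0.4476, 0.034, 0.2542]
tcp_rot: [3.142, -0.0, -2.972]
contact_force: [0.5, -0.2, -0.4]
gripper_width: 0.0553
grasp_force: 0.0
```

Run:
```python
from h import *
W=cam("wrist"); 
for l,z in(("punch_grip",.127),("punch",.07),("scriber",.07)):
    for r in finder.mark_of(l,"wrist")[:2]: print(l,r,atz(W,r["position"],z),atdepth(W,r["position"]))
save(W,"w6.png")
# handle points from depth: cloud in wrist between z .09 and .17
P=np.array([atdepth(W,(x,y)) for y in range(0,384,3) for x in range(0,512,3) if W["depth"][y,x]>0])
o=np.array([.492,.042,.07]);X=np.array([.987,.162,0]);Y=np.array([-.162,.987,0])
u=-.588*X+.809*np.array([0,0,1]);n=.809*X+.588*np.array([0,0,1])
q=P-o; a,b,c=q@u,q@Y,q@n
for lo in(.03,.05,.07,.09):
    m=(a>lo)&(a<lo+.02)&(abs(b)<.03)&(abs(c)<.04)
    if m.sum(): print(lo,m.sum(),"Y",b[m].min(),b[m].max(),np.median(b[m]),"n",c[m].min(),c[m].max())
print("end a", a[(abs(b)<.03)&(abs(c)<.03)&(a>.05)&(a<.14)].max())
delta(o+.075*u,[np.pi,0,.163+np.pi])
```

```text
punch_grip {'position': [303.3, 332.0], 'confidence': 0.92} [0.601 0.117 0.127] [0.682 0.151 0.029]
punch_grip {'position': [18.5, 27.6], 'confidence': 0.9} [ 0.351 -0.178  0.127] [ 0.341 -0.252  0.026]
punch {'position': [241.7, 207.8], 'confidence': 0.91} [0.496 0.033 0.07 ] [0.483 0.032 0.106]
punch {'position': [499.8, 71.1], 'confidence': 0.81} [0.303 0.273 0.07 ] [0.296 0.296 0.041]
scriber {'position': [143.5, 205.8], 'confidence': 0.64} [ 0.512 -0.074  0.07 ] [ 0.493 -0.06   0.117]
scriber {'position': [500.3, 252.1], 'confidence': 0.2} [0.501 0.355 0.07 ] [0.52  0.406 0.019]
0.03 17 Y -0.01889048310241823 0.004284577249348367 -0.007212430480756912 n 0.004794117694733306 0.012598736268381112
0.05 19 Y -0.01810372527818736 0.003896776761947754 -0.006946557546063893 n 0.005180595039335158 0.012273514564016168
0.07 26 Y -0.02002256857652432 0.0035463739222308392 -0.006769815129717303 n 0.0011249909766900981 0.011851772691081104
0.09 32 Y -0.018526668252871248 0.005379203026218996 -0.006341443307061325 n 0.0005384911594412382 0.011386621249977517
end a 0.11630078801418087
pos [0.448 0.034 0.254] [ 3.142 -0.    -2.972] q [-0.044 -0.355  2.05   0.     1.448 -1.783] w 0.05544017515963291 F [ 0.458  0.655 -0.473] t 19.4
shift mm (now) [ -0.943   0.552 123.605] rotvec [ 0.    -0.     0.006]
```

View pics/w6.png

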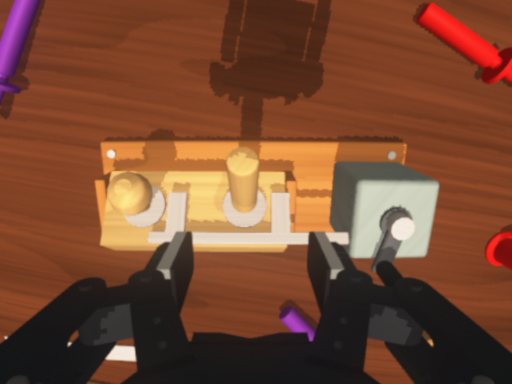

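The wrist view shows the guard tongues clear of the collars at (178,215) and (280,215), and the punch handle at (243,180). I descend, grip it and check.

>>> move_arm(motion=[-1,-6.5,20,0,0,0,0.3,0,0,40,0,0,0,0.3,0,0,40,0,0,0,0.3,0,0,30,0,0,0,0.3,0,0,12,0,0,0,0.3,0,0,0,0,0,0,0.3,0,0,0,0,0,0,-1,0,0,0,0,0,0,-1,0,0,0,0,0,0,-1,0,0,0,0,0,0,-1], newtons=80)

```text
clock: 20.65
position: [0.4508, 0.0278, 0.1141]
tcp_rot: [-3.141, 0.003, -2.974]
contact_force: [-1.6, 1.7, 6.1]
gripper_width: 0.0242
grasp_force: 78.1
```

>>> move_arm(motion=[5.9,0,-8.1,0,0,0,-1,5.9,0,-8.1,0,0,0,-1,5.9,0,-8.1,0,0,0,-1])

```text
clock: 21.02
position: [0.4322, 0.0248, 0.1374]
tcp_rot: [-3.141, 0.001, -2.974]
contact_force: [4.4, 1.2, -0.7]
gripper_width: 0.0239
grasp_force: 78.4
```

>>> move_arm(motion=[5.9,0,-8.1,0,0,0,-1,5.9,0,-8.1,0,0,0,-1,8.8,0,-12.1,0,0,0,-1,8.8,0,-12.1,0,0,0,-1,8.8,0,-12.1,0,0,0,-1,0,0,-25,0,0,0,-1,0,0,-30,0,0,0,-1,0,0,-30,0,0,0,-1,0,0,-30,0,0,0,-1,0,0,-30,0,0,0,-1])

```text
clock: 22.28
position: [0.3939, 0.0185, 0.3356]
tcp_rot: [-3.141, 0.0, -2.974]
contact_force: [0.5, -0.5, -0.7]
gripper_width: 0.024
grasp_force: 79.0
```

Run:
```python
from h import *
delta([.45,.03,.4],[np.pi,0,.163+np.pi])
f=cam("scene"); cv2.imwrite("pics/s7.png",cv2.resize(f["image"][90:260,190:370],None,fx=3,fy=3)[:,:,::-1])
```

```text
pos [0.394 0.018 0.336] [-3.141  0.    -2.974] q [-0.089 -0.518  2.028 -0.     1.631 -1.827] w 0.024042127086058088 F [ 0.543 -0.533 -0.66 ] t 22.275
shift mm (now) [-57.215   2.017 -64.361] rotvec [-0.     0.     0.004]
```

View pics/s7.png

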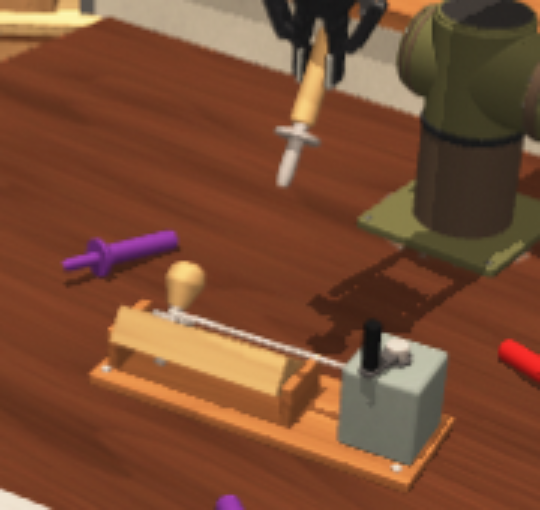

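The picture shows the punch out of its socket, hanging from the gripper at (300,110), with the scriber and crank still in place. Next I lift it and turn it level.

>>> move_arm(motion=[-30,0,-30,0,0,0,-1,-30,0,-30,0,0,0,-1,0,0,0,0,-0.157,0,-1,0,0,0,0,-0.157,0,-1,0,0,0,0,-0.157,0,-1,0,0,0,0,-0.157,0,-1,0,0,0,0,-0.157,0,-1,0,0,0,0,-0.157,0,-1,0,0,0,0,0,0,-1,0,0,0,0,0,0,-1])

```text
clock: 23.58
position: [0.4538, 0.0285, 0.3951]
tcp_rot: [-3.141, 0.941, -2.974]
contact_force: [0.1, 0.5, -0.9]
gripper_width: 0.0243
grasp_force: 78.7
```

Run:
```python
from h import *
delta([.45,.03,.4],[np.pi,0,.163+np.pi]); print(get_state()["dq"])
S=cam("scene");T=cam("top");G={}
for n in("scene","top"):
    for l in("punch_grip","punch","punch_tip"):
        G[n,l]=[r["position"] for r in finder.mark_of(l,n)]
for l in("punch_grip","punch","punch_tip"):
    for a in G["scene",l]:
        for b in G["top",l]:
            X=tri([S,T],[a,b]);e=np.linalg.norm(proj(S,X)-a)+np.linalg.norm(proj(T,X)-b)
            if e<10 and X[2]>.1: print(l,a,b,X,e)
cv2.imwrite("pics/s8.png",cv2.resize(S["image"][70:260,190:370],None,fx=3,fy=3)[:,:,::-1])
```

```text
pos [0.454 0.028 0.395] [-3.141  0.941 -2.974] q [-0.267 -0.997  2.354  0.435  0.938 -2.106] w 0.02427662819682289 F [ 0.124  0.485 -0.902] t 23.575
shift mm (now) [-1.897  2.136 -5.642] rotvec [0.001 0.941 0.004]
[ 0.008  0.026 -0.037  0.007 -0.008 -0.007]
punch_grip [288.5, 102.8] [246.1, 204.9] [0.45  0.028 0.405] 0.6551871465774544
punch_grip [288.5, 102.8] [213.1, 152.0] [0.571 0.109 0.464] 1.2998746987429726
punch [279.3, 111.6] [243.2, 180.4] [0.512 0.038 0.401] 1.4030431525546612
punch_tip [269.3, 117.7] [238.1, 161.2] [0.564 0.048 0.402] 1.5708098671263815
```

View pics/s8.png

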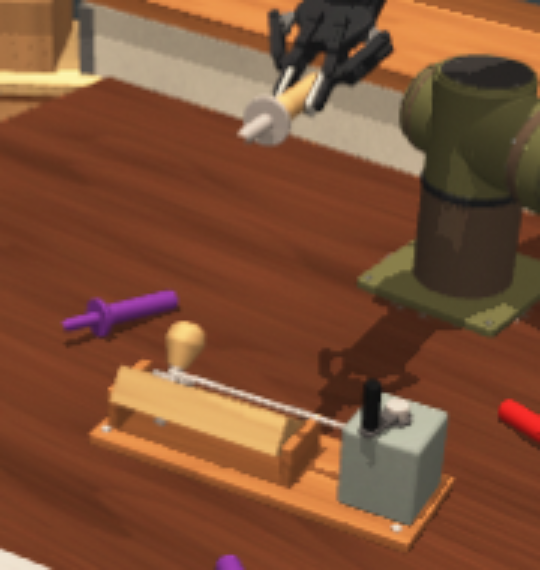

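The punch is level: grip, collar and tip are all at z ≈ 0.40. Joint 2 is near its limit, so I ease forward a little, settle and hand in.

>>> move_arm(motion=[0,0,10,0,0,0,-1,0,0,15,0,0,0,-1,0,0,10,0,0,0,-1,0,0,0,0,0,0,-1,0,0,0,0,0,0,-1,0,0,0,0,0,0,-1,0,0,0,0,0,0,-1])

```text
clock: 24.85
position: [0.4816, 0.0331, 0.3741]
tcp_rot: [-3.141, 0.943, -2.974]
contact_force: [0.7, 0.8, -0.4]
gripper_width: 0.0243
grasp_force: 78.7
```

```bash
python3 -c "
from h import *
delta([.45,.03,.4],[np.pi,0,.163+np.pi]); s=get_state(); print(s['dq'],s['grasp_force'])
if s['grasp_force']>30 and s['position'][2]>.33: print(ctrl.job_done())
"
```

```text
pos [0.482 0.033 0.374] [-3.141  0.943 -2.974] q [-0.221 -0.911  2.355  0.424  0.838 -2.1  ] w 0.024318811607198315 F [ 0.734  0.809 -0.437] t 24.85
shift mm (now) [ -2.316   2.172 -40.841] rotvec [0.002 0.943 0.004]
[ 0.     0.001  0.004  0.    -0.002  0.   ] 78.69909882545471
the job is handed in; nothing more can be done
None
```

I wound the crank to about 9.1 rad, drew the punch from its socket and handed the job in at about 25 s with it held still and level, about 0.38 m above the bench; no verdict came back.

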